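# Zero the office coffee grinder and back it off two clicks

### The job

Two coffee grinders stand on the desk with their bean hoppers off. On the shorter grinder, turn the adjustment ring clockwise until the burrs touch (its pointer is then at the broad end mark of the scale and it will go no further), then back it off anticlockwise by two clicks, each scale line being one click, and let go. Leave the taller grinder's ring as it is set.

Things in the scene. Friction and masses are not known exactly. Their poses are not given: they have to be found in the camera images.
- short_ring (a joint): Angle (rad) of the shorter grinder's adjustment ring about its vertical axis: 0 = burrs touch (hard stop, pointer at the broad mark), growing anticlockwise from above, to 1.8. One click = one scale line = 20 degrees; two clicks = 0.698. Starts at 0.95 to 1.4. Clicks are marked, not felt: friction (about 0.05 N m) holds the ring where it is left. One grasp can do the whole job.
- short_grip (a point): Point on the shorter grinder's ring axis, 204 mm above the desk, inside the upright steel bar (70 long, 16 thick, 40 mm tall) that stands on the ring's black disc (92 mm across): bar top 13 mm above it, disc 26 mm below. Turns with the ring: x along the bar towards the pointer (white tab at the disc's edge, black line on that half of the bar's top), z up. Grasp it across its thickness, from above.
- short_grinder: Shorter grinder, fixed: black base 185 x 130 mm, column, glass cup in front, round aluminium head 132 mm across, its top 170 mm above the desk. Origin on the ring's axis at desk height; x from the cup towards the back, z up. Black scale on the head's top around the ring: broad touch mark on +x, then a thin line every 20 degrees anticlockwise (20 to 80). At touch the bar lies along x.
- tall_pointer (a point): Pointer tip on the taller grinder's ring, 46 mm from that ring's axis, 259 mm above the desk; its x axis points outward from the axis. That grinder is alike, fixed, but its head's top is at 250 mm and its bar reaches 297 mm. Not to be turned; it turns as easily. The two grinders' axes are at least 0.26 m apart.
There are look-alikes about, which are no part of the job. What is shaped like the short_grinder but purple is not meant.

How it is judged:
By the outcome, as a careful person would: the job done as asked, in the order asked, and still so for the second after the job is handed in, with the robot touching nothing.
It also fails if it takes over 42 s, if anything falls off the work surface, if the arm or the gripper's body presses on something with over 40 N, if the wrist force passes 120 N, or if a joint passes its speed limit or range.

### The arm

A 7-joint arm with a two-finger parallel gripper is mounted at the origin on the work surface. World frame = base frame: x ahead of the robot, y to its left, z up, the work surface at z = 0. Lengths are in m, angles in rad, forces in N, time in s.
With the tool pointing down it reaches from about 0.425 to 1.025 m from the base axis. Payload 9.4 kg.
Tool frame: the origin (TCP) lies at the very end of the fingers, on their centre line; the grasp point (between the pads) lies 19 mm behind it; y points along the fingers, x is the direction in which the jaws open and shut, and the axes are right-handed (so a half turn about y gives the same grasp; the last joint's range is limited). The gripper opens to 85 mm and grips with 20 to 120 N. Pads are 22 mm wide; open, the fingers measure 114 mm over their backs; the gripper's body (76 mm by 85 mm) begins 54 mm behind the grasp point. The pads swing forward as they close: fully open they stand 13 mm farther back than shut.
Start: joints at [-1.334, 0.599, -0.003, 1.599, 0.002, 0.943, -0.08], TCP at [0.224, 0.69, 0.231] pointing down, gripper open.
Joint ranges: [-2.57, 2.57], [-0.35, 1.97], [-1.29, 1.29], [0.11, 2.56], [-1.05, 4.19], [0.11, 1.86], [-2.63, 2.63]. Speed limits (rad/s): [2.22, 2.22, 3.01, 3.01, 3.14, 3.14, 3.14].

### API

Orientations are given as [roll, pitch, yaw] about the fixed x, y, z axes, in that order (R = Rz(yaw) Ry(pitch) Rx(roll)).
In Python, from station import manip gives the robot as it stands.
- The arm moves only by the tool move_arm, never from a script. Its argument "series" is a list that holds one entry, the list of rows, each a list of 7 numbers: the shift along the tool's x, y, z in mm, then the turn, a rotation vector about the tool's x, y, z in rad, then the opening, from 0 (shut) to 1 (fully open). A call has 1 to 12 rows; each row shifts and turns the pose as measured when the row begins, along the tool's axes as they then stand; what a row does not reach is not made up. A row lasts 1/8 s, in which the tool goes at most 62.5 mm and 10.7 degrees, less where a joint would pass 70% of its speed; a pose out of reach is approached as far as the arm can. A call is refused whole if a number of a shift passes 62.5 or a number of a turn 0.188, either way. A call with a gripper value outside its range is refused whole. The fingers move at their own pace and stop on an object; "newtons" is the grip in N (left out, the last holds). Time passes only in rows, so rows that do not move let the fingers close. It gives the time, the measured TCP pose, the force and the opening at its end, in the units of the state.
- manip.get_state(): the state, without advancing time (a new reading comes with each control period).
- manip.read_camera(name): name is "scene" or "top"; returns a dict with "frame" (420x560x3 uint8, red, green, blue), "fx", "fy", "cx", "cy" (pixels), "pose" (4x4, takes a point from camera to world coordinates). Camera axes: x right, y down, z forward; pixel columns grow to the right and rows downward; lengths in m; the calibration is good to about 2 mm. A picture is of the moment at which its call begins. There is no depth.
- manip.sign_off(): hands the job in, once; it reports no verdict.
Trained networks look in a picture, given as the dict that the camera call returned (one of the last four; its "shot" number tells which), for a name from the list of things; names that differ only in an ending like _2 or _b are one class to them, and where a whole thing is asked for, a point or a joint stands for the part that bears it (a point fixed in the world has none). Each returns a list of dicts, best first, with "p" (0 to 1); they miss things now and then, are a little off and sometimes report something else, mostly with a low value. They report only what shows in the picture. A call takes as long as a camera call. They do not tell look-alikes from the thing itself.
- manip.silhouettes(name, picture): "region" (420x560 bool, what is visible of it) and "uv" ([column, row] in pixels, amid what is visible of it).
The state is a dict: "t": time; "q": joint angles; "qd": joint speeds; "tau": joint torques, N m; "ee_pos": TCP position; "tcp_rot": TCP orientation; "wrist_force": force on the tool from outside, world axes, zero at the start; "ft_torque": the same for the moment, N m; "grip_width": finger opening in m.
Only numpy, scipy, OpenCV 4.12 (cv2) and the standard library are available. Lean on these libraries where they do the work, as an engineer would, in place of code of your own. Each camera call takes 0.05 s, during which the arm holds its last target. There are 200 camera calls.

## Working session

There is one attempt and no reset: what is moved stays moved. The work goes in short steps, Python scripts to look and compute and a tool call to move; the robot and the scene stay as the last step left them, time stands still between calls to the robot, and variables do not carry over. Pictures are saved under pics/ and viewed, about 8 in all and at most 12, crops included, and the job is handed in when it is done.

Besides the shell and the picture viewer there is one more tool, called after ">>>" as a command line: name --argument value ..., lists and objects as JSON in quotes. move_arm: Moves the arm, as the interface text tells. Its arguments: {"type":"object","properties":{"series":{"type":"array","items":{"type":"array","items":{"type":"array","items":{"type":"number"}}}},"newtons":{"type":"number"}},"required":["series"]}

```bash
mkdir -p pics
cat > h.py <<'E'
import numpy as np, cv2
from station import manip
def proj(c,P):
    T=np.linalg.inv(c["pose"]); p=T[:3,:3]@np.array(P,float)+T[:3,3]
    return np.array([c["fx"]*p[0]/p[2]+c["cx"],c["fy"]*p[1]/p[2]+c["cy"]])
def onz(c,uv,z):
    d=c["pose"][:3,:3]@np.array([(uv[0]-c["cx"])/c["fx"],(uv[1]-c["cy"])/c["fy"],1]); o=c["pose"][:3,3]
    return o+d*(z-o[2])/d[2]
def save(c,n,crop=None,s=1):
    im=c["frame"][:,:,::-1]
    if crop: x0,y0,x1,y1=crop; im=im[y0:y1,x0:x1]
    cv2.imwrite("pics/"+n,cv2.resize(np.ascontiguousarray(im),None,fx=s,fy=s,interpolation=cv2.INTER_CUBIC))
E
python3 - <<'E'
from h import *
np.set_printoptions(precision=3,suppress=True)
a=manip.read_camera("scene");b=manip.read_camera("top")
cv2.imwrite("pics/a.png",cv2.resize(np.vstack([a["frame"],b["frame"]])[:,:,::-1],(400*1,600)))
save(a,"scene.png",None,1.4);save(b,"top.png",None,1.4)
for c in (a,b):
    print(c["pose"],c["fx"])
    for n in ("short_grinder","short_grip","tall_pointer"):
        print(n,[(round(r["p"],2),np.round(r["uv"]),int(r["region"].sum())) for r in manip.silhouettes(n,c)])
print(manip.get_state())
E
```

```text
[[ 0.591  0.495 -0.637  1.092]
 [ 0.807 -0.383  0.45  -0.46 ]
 [-0.021 -0.78  -0.626  0.822]
 [ 0.     0.     0.     1.   ]] 413.85182337421134
short_grinder [(0.67, array([305., 173.]), 3330), (0.59, array([373., 226.]), 4643)]
short_grip [(0.81, array([308., 145.]), 539), (0.79, array([381., 195.]), 799)]
tall_pointer [(0.82, array([210., 241.]), 1376)]
[[-0.102 -0.973  0.205  0.255]
 [-0.995  0.1   -0.023  0.01 ]
 [ 0.002 -0.206 -0.979  0.994]
 [ 0.     0.     0.     1.   ]] 404.78329125572526
short_grinder [(0.8, array([167., 313.]), 5983), (0.6, array([167., 177.]), 5459)]
short_grip [(0.91, array([149., 159.]), 1399), (0.79, array([148., 299.]), 1792)]
tall_pointer [(0.82, array([376., 139.]), 1757)]
{'t': 0.4, 'q': array([-1.334,  0.599, -0.002,  1.599,  0.002,  0.943, -0.08 ]), 'qd': array([ 0.001, -0.002,  0.   , -0.003, -0.   ,  0.002, -0.001]), 'tau': array([ -0.002, -77.539,   1.561, -25.803,   0.012,   0.004,   0.   ]), 'ee_pos': array([0.224, 0.69 , 0.231]), 'tcp_rot': array([-1.571,  0.   ,  1.257]), 'wrist_force': array([ 0.647, -0.48 , -0.152]), 'ft_torque': array([-0.012, -0.024,  0.032]), 'grip_width': 0.08524783179163792}
```

View pics/scene.png

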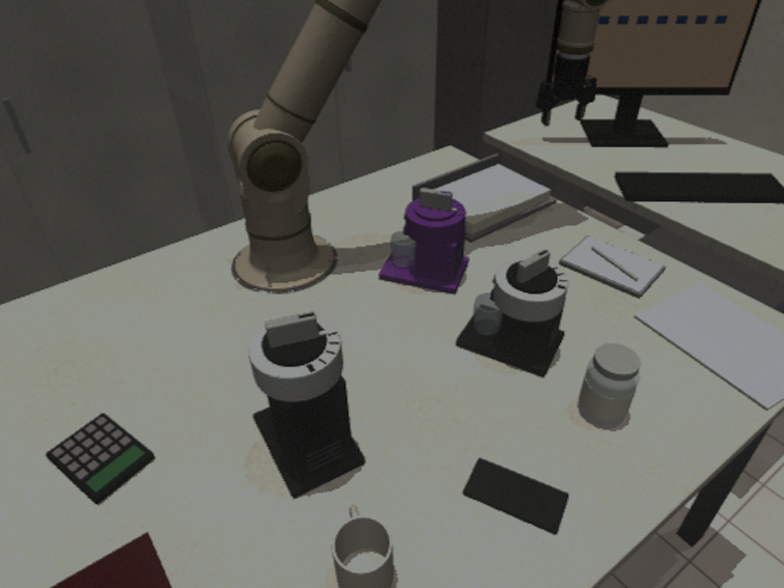

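View pics/top.png

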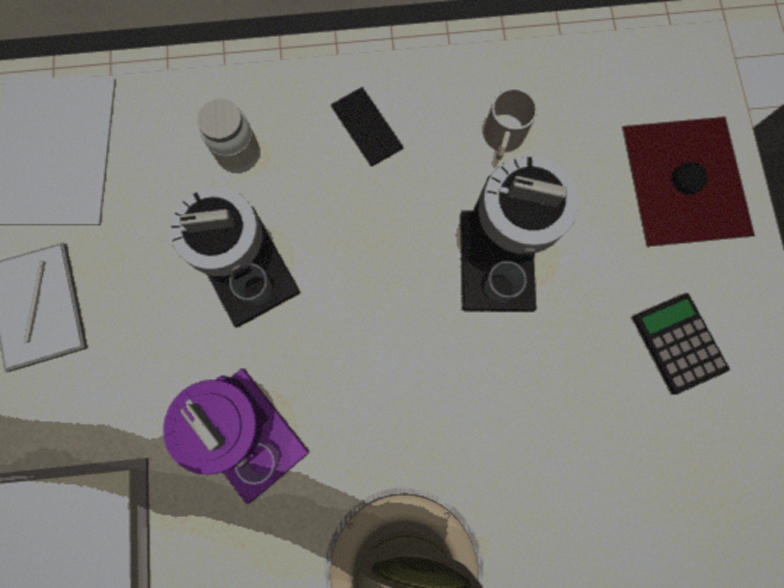

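Candidates in the top view at full size: the black/aluminium grinder at (150,160), the taller black/aluminium one at (376,145), and a purple one at (150,305). The one at (150,160) is meant: it isn't purple, and its head is clearly lower in the scene view. I'll confirm this in a crop and measure.

Run:
```python
from h import *
np.set_printoptions(precision=4,suppress=True)
b=manip.read_camera("top")
save(b,"c1.png",(105,120,205,240),5)
r=min(manip.silhouettes("short_grip",b),key=lambda r:abs(r["uv"][1]-159))
ys,xs=np.nonzero(r["region"]); print(xs.min(),xs.max(),ys.min(),ys.max())
# bright pixels on the bar
f=b["frame"].astype(int); g=f.sum(2)/3
cs,_=cv2.findContours(r["region"].astype(np.uint8),0,2); c=max(cs,key=cv2.contourArea); print(cv2.fitEllipse(c))
e=cv2.fitEllipse(c)[0]; print("disc@178?",onz(b,e,.178))
# head circle: bright ring pixels around disc; model predictions
for z in (.17,.178,.217): print(z,onz(b,e,z))
h=[q for q in manip.silhouettes("short_grinder",b)]
for q in h: ys,xs=np.nonzero(q["region"]); print(xs.min(),xs.max(),ys.min(),ys.max())
```

```text
128 172 141 183
((150.65106201171875, 161.17799377441406), (41.7975959777832, 43.5588493347168), 70.07836151123047)
disc@178? [0.5558 0.2366 0.178 ]
0.17 [0.5587 0.2388 0.17  ]
0.178 [0.5558 0.2366 0.178 ]
0.217 [0.5414 0.2258 0.217 ]
122 213 134 232
116 219 264 358
```

View pics/c1.png

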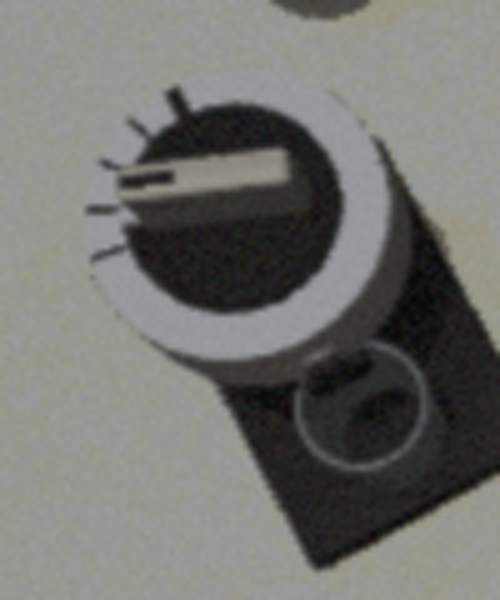

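The crop shows the black/aluminium shorter grinder. The disc centre is at about (236,206) in the crop. The bar top has corners (117,170), (290,150), (292,182) and (120,200). The broad mark is at (178,100), with thin lines at (139,128), (108,163), (102,210) and (109,252). Next I'll fit the axis, yaw and bar angle.

```bash
cat > fit.py <<'E'
from h import *
from scipy.optimize import least_squares
np.set_printoptions(precision=4,suppress=True)
b=manip.read_camera("top")
P=lambda u:np.array([105,120])+(np.array(u)+.0)/5
bar=[P(u) for u in [(117,170),(290,150),(292,182),(120,200)]]
mk=[P(u) for u in [(178,100),(139,128),(108,163),(102,210),(109,252)]]
tb=P((128,215))
bt=np.array([onz(b,u,.217) for u in bar])[:,:2]; m=np.array([onz(b,u,.170) for u in mk])[:,:2]
dc=onz(b,P((236,207)),.178)
d=(bt[0]+bt[3]-bt[1]-bt[2])/2
print("bar centre",bt.mean(0),"len",np.hypot(*d),"yaw",np.arctan2(d[1],d[0]),"disc",dc)
f=lambda p:(m-np.c_[p[0]+p[3]*np.cos(p[2]+np.arange(5)*np.pi/9),p[1]+p[3]*np.sin(p[2]+np.arange(5)*np.pi/9)]).ravel()
s=least_squares(f,[*dc[:2],.5,.06]);print("marks",s.x,np.abs(s.fun).max())
for c in (bt.mean(0),dc[:2]): print(np.arctan2(m[:,1]-c[1],m[:,0]-c[0])-np.arange(5)*np.pi/9)
t=onz(b,tb,.178);print("tab",t)
E
python3 fit.py
```

```text
bar centre [0.5552 0.2347] len 0.0695183546671451 yaw 1.5853726957430825 disc [0.555  0.2334 0.178 ]
marks [0.5573 0.2356 0.4266 0.0572] 0.0020661614128587025
[0.4175 0.4169 0.399  0.4012 0.3867]
[0.4352 0.4289 0.4042 0.399  0.3771]
tab [0.556  0.2789 0.178 ]
```

```bash
cat > plan.py <<'E'
import sys; from h import *
# plan.py x y z yaw nrows : rows toward target, tool down
x,y,z,yw,n=map(float,sys.argv[1:6]); n=int(n)
s=manip.get_state(); p=np.array(s["ee_pos"]); ya=s["tcp_rot"][2]
print("t",s["t"],p,s["tcp_rot"],"F",s["wrist_force"],"q",np.round(s["q"],2))
d=(np.array([x,y,z])-p)/n*1000; dy=(yw-ya)/n
for i in range(n):
    a=ya+i*dy; c,k=np.cos(a),np.sin(a)
    print([round(float(v),1) for v in (c*d[0]+k*d[1],-d[2],-k*d[0]+c*d[1])],[0,round(-dy,3),0])
E
python3 plan.py .5555 .2345 .29 .0146 12
```

```text
t 0.6 [0.22381698 0.68957405 0.23130087] [-1.57084130e+00 -3.58007767e-06  1.25698702e+00] F [-0.55309956  0.08551925  0.26604979] q [-1.33  0.6  -0.    1.6   0.    0.94 -0.08]
[-27.5, -4.9, -38.0] [0, np.float64(0.104), 0]
[-23.5, -4.9, -40.6] [0, np.float64(0.104), 0]
[-19.1, -4.9, -42.8] [0, np.float64(0.104), 0]
[-14.6, -4.9, -44.6] [0, np.float64(0.104), 0]
[-9.9, -4.9, -45.9] [0, np.float64(0.104), 0]
[-5.1, -4.9, -46.6] [0, np.float64(0.104), 0]
[-0.3, -4.9, -46.9] [0, np.float64(0.104), 0]
[4.6, -4.9, -46.7] [0, np.float64(0.104), 0]
[9.4, -4.9, -46.0] [0, np.float64(0.104), 0]
[14.1, -4.9, -44.8] [0, np.float64(0.104), 0]
[18.6, -4.9, -43.1] [0, np.float64(0.104), 0]
[23.0, -4.9, -40.9] [0, np.float64(0.104), 0]
```

>>> move_arm --series '[[[0,-58,0,0,0,0,1],[-27,0,-38,0,0.104,0,1],[-23,0,-41,0,0.104,0,1],[-19,0,-43,0,0.104,0,1],[-15,0,-45,0,0.104,0,1],[-10,0,-46,0,0.104,0,1],[-5,0,-47,0,0.104,0,1],[0,0,-47,0,0.104,0,1],[5,0,-47,0,0.104,0,1],[9,0,-46,0,0.104,0,1],[14,0,-45,0,0.104,0,1],[19,0,-43,0,0.104,0,1]]]'

```text
t: 2.1
ee_pos: [0.5295, 0.2588, 0.2916]
tcp_rot: [-1.565, -0.002, 0.084]
wrist_force: [0.0, 1.2, 1.3]
grip_width: 0.0853
```

```bash
python3 plan.py .5555 .2345 .25 .0146 5
```

```text
t 2.1 [0.5294876  0.2588025  0.29163539] [-1.56503825 -0.00228571  0.08376758] F [0.04469841 1.18710415 1.2834302 ] q [-0.81  0.38  0.36  1.87 -0.17  0.91 -0.28]
[4.8, 8.3, -5.3] [0, np.float64(0.014), 0]
[4.9, 8.3, -5.2] [0, np.float64(0.014), 0]
[4.9, 8.3, -5.1] [0, np.float64(0.014), 0]
[5.0, 8.3, -5.1] [0, np.float64(0.014), 0]
[5.1, 8.3, -5.0] [0, np.float64(0.014), 0]
```

>>> move_arm --series '[[[12,10,-13,-0.006,0.035,0,1],[13,20,-13,0,0.035,0,1],[0,5,0,0,0,0,1],[0,0,0,0,0,0,1]]]'

```text
t: 2.6
ee_pos: [0.5579, 0.2322, 0.2541]
tcp_rot: [-1.571, -0.002, 0.008]
wrist_force: [-0.2, -0.6, -0.1]
grip_width: 0.0857
```

```bash
python3 plan.py .5555 .2345 .188 .0146 3
python3 - <<'E'
from h import *
a=manip.read_camera("scene");b=manip.read_camera("top")
im=np.hstack([cv2.resize(x,(400,400),interpolation=2) for x in (a["frame"][120:260,310:450],b["frame"][90:230,80:220])])
cv2.imwrite("pics/d.png",im[:,:,::-1])
E
```

```text
t 2.6 [0.55789555 0.23223168 0.25408076] [-1.57121971 -0.00171583  0.00849191] F [-0.15023083 -0.63463918 -0.05713564] q [-0.75  0.45  0.37  1.88 -0.21  0.85 -0.26]
[-0.8, 22.0, 0.8] [0, np.float64(-0.002), 0]
[-0.8, 22.0, 0.8] [0, np.float64(-0.002), 0]
[-0.8, 22.0, 0.8] [0, np.float64(-0.002), 0]
```

View pics/d.png

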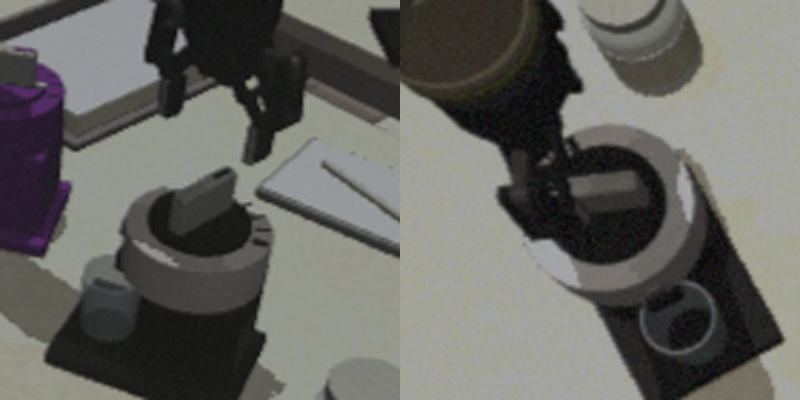

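The shorter grinder's bar is at scene crop (203,200), with the jaws hovering above it. Next I'll cross-check the axis in the scene view by projection.

Run:
```python
from h import *
a=manip.read_camera("scene")
for P in [(.5555,.2345,.217),(.5555,.2345,.178),(.5555,.2345+.035,.217),(.5555,.2345-.035,.217),(.5555,.2345,.267)]:
    print(P,np.round((proj(a,P)-[310,120])*400/140))
for o in (.053,-.053): print(np.round((proj(a,np.array([.558+o,.232,.267]))-[310,120])*400/140))
```

```text
(0.5555, 0.2345, 0.217) [201. 181.]
(0.5555, 0.2345, 0.178) [195. 217.]
(0.5555, 0.26949999999999996, 0.217) [228. 167.]
(0.5555, 0.19949999999999998, 0.217) [173. 196.]
(0.5555, 0.2345, 0.267) [209. 133.]
[258. 164.]
[163. 109.]
```

The scene view agrees to within about 3 mm. Descend and grip.

>>> move_arm --series '[[[-1,33,1,0,-0.006,0,1],[-1,22,1,0,0,0,1],[0,8,0,0,0,0,1],[0,2,0,0,0,0,1]]]'

```text
t: 3.25
ee_pos: [0.5568, 0.2375, 0.1912]
tcp_rot: [-1.567, -0.007, 0.019]
wrist_force: [0.2, 0.1, 0.2]
grip_width: 0.0853
```

```bash
python3 plan.py .556 .2345 .188 .0146 1
```

```text
t 3.25 [0.55678002 0.23750493 0.19124194] [-1.56719593 -0.00730372  0.01921045] F [0.21366919 0.12066489 0.2364821 ] q [-0.72  0.52  0.33  1.94 -0.25  0.71 -0.22]
[-0.8, 3.2, -3.0] [0, np.float64(0.005), 0]
```

>>> move_arm --series '[[[-1,3,-3,-0.004,0.005,0.007,1],[0,0,0,0,0,0,0.5],[0,0,0,0,0,0,0],[0,0,0,0,0,0,0],[0,0,0,0,0,0,0],[0,0,0,0,0,0,0],[0,0,0,0,0,0,0]]]' --newtons 40

```text
t: 4.12
ee_pos: [0.5557, 0.2347, 0.1905]
tcp_rot: [-1.57, -0.001, 0.014]
wrist_force: [-1.3, -1.2, -1.0]
grip_width: 0.0151
```

```bash
cat > st.py <<'E'
from h import *
np.set_printoptions(precision=4,suppress=True)
s=manip.get_state();print(s["t"],s["ee_pos"],s["tcp_rot"],"F",s["wrist_force"],"T",s["ft_torque"],s["grip_width"],s["q"])
E
python3 st.py
```

```text
4.125 [0.5557 0.2347 0.1905] [-1.5698 -0.0006  0.0142] F [-1.3126 -1.2043 -0.9643] T [0.0043 0.0451 0.0003] 0.015133820413886835 [-0.7214  0.5197  0.3356  1.9413 -0.2518  0.7199 -0.2223]
```

The bar is held with little side force. Turn clockwise by about 0.95, then check.

>>> move_arm --series '[[[0,0,0,0,0.12,0,0],[0,0,0,0,0.12,0,0],[0,0,0,0,0.12,0,0],[0,0,0,0,0.12,0,0],[0,0,0,0,0.12,0,0],[0,0,0,0,0.12,0,0],[0,0,0,0,0.12,0,0],[0,0,0,0,0.12,0,0],[0,0,0,0,0,0,0]]]'

```text
t: 5.25
ee_pos: [0.5525, 0.2363, 0.1905]
tcp_rot: [-1.574, 0.004, -0.971]
wrist_force: [-1.2, -0.8, 2.4]
grip_width: 0.0153
```

```bash
python3 st.py
```

```text
5.25 [0.5525 0.2363 0.1905] [-1.574   0.0044 -0.9711] F [-1.1548 -0.7788  2.3855] T [-0.4494 -0.1178 -0.0466] 0.015298686134224812 [-0.909   0.5719  0.6274  1.9542 -0.4788  0.7709 -0.9746]
```

>>> move_arm --series '[[[0,0,0,0,0.06,0,0],[0,0,0,0,0.06,0,0],[0,0,0,0,0,0,0]]]'

```text
t: 5.62
ee_pos: [0.5522, 0.2367, 0.1905]
tcp_rot: [-1.575, 0.004, -1.084]
wrist_force: [-2.4, 0.1, 1.7]
grip_width: 0.0153
```

```bash
python3 st.py
```

```text
5.625 [0.5522 0.2367 0.1905] [-1.5747  0.0043 -1.0844] F [-2.4253  0.1119  1.6791] T [-0.2585 -0.0266 -0.0305] 0.0152957773849374 [-0.9291  0.5806  0.6607  1.9554 -0.505   0.7795 -1.0609]
```

>>> move_arm --series '[[[0,0,0,0,0.04,0,0],[0,0,0,0,0.04,0,0],[0,0,0,0,0,0,0]]]'

```text
t: 6.0
ee_pos: [0.5521, 0.2369, 0.1905]
tcp_rot: [-1.575, 0.004, -1.164]
wrist_force: [-0.9, 0.2, 1.5]
grip_width: 0.0154
```

```bash
python3 st.py
```

```text
6.0 [0.5521 0.2369 0.1905] [-1.5753  0.0043 -1.1643] F [-0.8844  0.1949  1.5225] T [-0.209   0.0575  0.3832] 0.015401840804498102 [-0.943   0.5871  0.6842  1.956  -0.5237  0.7863 -1.1216]
```

>>> move_arm --series '[[[0,0,0,0,0.03,0,0],[0,0,0,0,0.02,0,0],[0,0,0,0,0,0,0]]]'

```text
t: 6.38
ee_pos: [0.552, 0.2369, 0.1905]
tcp_rot: [-1.576, 0.003, -1.211]
wrist_force: [-1.5, -1.3, 2.0]
grip_width: 0.0152
```

```bash
python3 st.py;  python3 - <<'E'
from h import *
a=manip.read_camera("scene");b=manip.read_camera("top")
im=np.hstack([cv2.resize(x,(400,400),interpolation=2) for x in (a["frame"][150:250,340:440],b["frame"][110:210,100:200])])
cv2.imwrite("pics/e.png",im[:,:,::-1])
E
```

```text
6.375 [0.552  0.2369 0.1905] [-1.576   0.0026 -1.211 ] F [-1.4848 -1.2707  2.0281] T [-0.2746  0.1349  1.746 ] 0.015236139130917464 [-0.9523  0.5916  0.6992  1.9561 -0.5332  0.7907 -1.1584]
```

View pics/e.png

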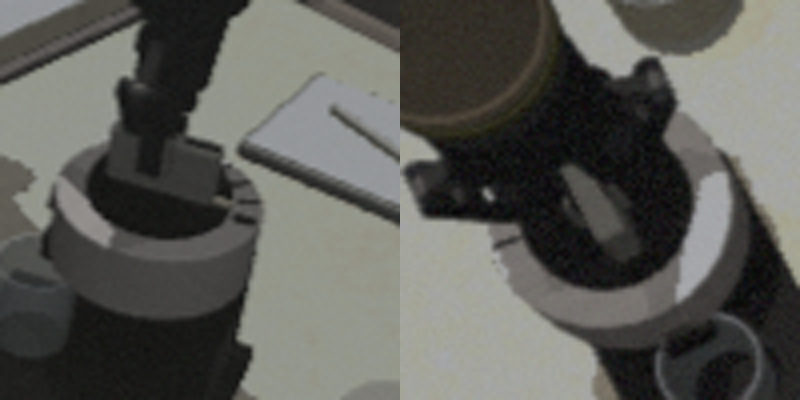

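The ring is at the stop. The scene crop has the pointer tab by the broad mark at (225,200), and the torque climbed from -0.03 to 0.38 to 1.75 N m. Extrapolated, contact was at tool yaw about -1.152, which agrees with the image's 0.41 grinder yaw. Backing off two clicks takes it to yaw -0.454.

>>> move_arm --series '[[[0,0,0,0,-0.12,0,0],[0,0,0,0,-0.12,0,0],[0,0,0,0,-0.12,0,0],[0,0,0,0,-0.12,0,0],[0,0,0,0,-0.12,0,0],[0,0,0,0,-0.12,0,0],[0,0,0,0,0,0,0]]]'

```text
t: 7.35
ee_pos: [0.5538, 0.2351, 0.1905]
tcp_rot: [-1.568, 0.005, -0.495]
wrist_force: [-1.3, 1.8, 1.0]
grip_width: 0.015
```

```bash
python3 st.py
```

```text
7.35 [0.5538 0.2351 0.1905] [-1.5677  0.0048 -0.495 ] F [-1.3496  1.7519  0.9567] T [0.1309 0.1399 0.0918] 0.014995597652701463 [-0.8159  0.5404  0.4821  1.9496 -0.3707  0.7391 -0.6091]
```

>>> move_arm --series '[[[0,0,0,0,-0.041,0,0],[0,0,0,0,0,0,0],[0,0,0,0,0,0,0]]]'

```text
t: 7.72
ee_pos: [0.554, 0.2351, 0.1905]
tcp_rot: [-1.567, 0.005, -0.458]
wrist_force: [-1.6, 0.3, 0.7]
grip_width: 0.0153
```

```bash
python3 st.py
```

```text
7.725 [0.554  0.2351 0.1905] [-1.5672  0.0048 -0.4583] F [-1.554   0.274   0.6999] T [-0.203  -0.0572  0.1083] 0.015295654763630935 [-0.8089  0.5385  0.4715  1.9491 -0.3631  0.7373 -0.5803]
```

On target to within 0.005 rad. Release, rise, and move aside to look.

>>> move_arm --series '[[[0,0,0,0,0,0,0.3],[0,0,0,0,0,0,0.6],[0,0,0,0,0,0,1],[0,0,0,0,0,0,1],[0,0,0,0,0,0,1],[0,-30,0,0,0,0,1],[0,-50,0,0,0,0,1],[0,-50,0,0,0,0,1],[-40,0,40,0,0,0,1],[-40,0,40,0,0,0,1],[-40,0,40,0,0,0,1],[-40,0,40,0,0,0,1]]]'

```text
t: 9.22
ee_pos: [0.4845, 0.4488, 0.3274]
tcp_rot: [-1.566, 0.003, -0.472]
wrist_force: [0.9, 0.0, 1.3]
grip_width: 0.0852
```

```bash
python3 st.py;  python3 - <<'E'
from h import *
a=manip.read_camera("scene");b=manip.read_camera("top")
im=np.hstack([cv2.resize(x,(400,400),interpolation=2) for x in (a["frame"][160:240,340:420],b["frame"][120:200,110:190])])
cv2.imwrite("pics/f.png",im[:,:,::-1])
save(b,"f2.png",None,1.2)
E
```

```text
9.225 [0.4845 0.4488 0.3274] [-1.5656  0.0026 -0.4721] F [0.9337 0.0362 1.3234] T [ 0.0366 -0.0934 -0.0448] 0.08520501751907249 [-1.1816  0.4715  0.5391  1.6738 -0.2745  1.0678 -1.0301]
```

View pics/f.png

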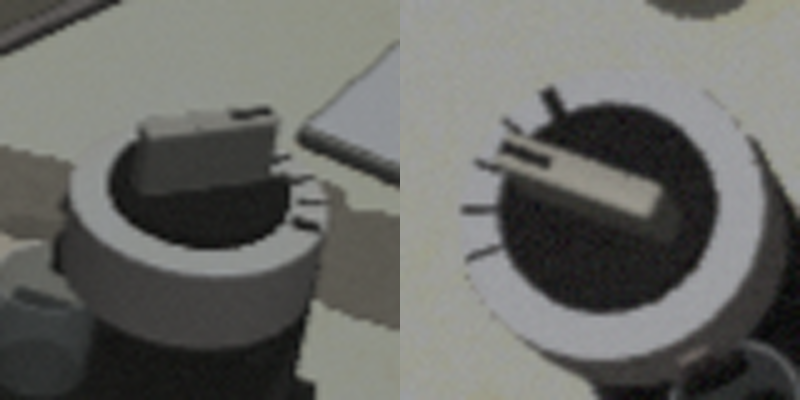

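The bar top has crop corners at (510,135), (496,165), (645,218) and (663,187), and its pointer end is near the 40° line at (485,163). I'll check this numerically.

Run:
```python
from h import *
b=manip.read_camera("top")
P=lambda u:np.array([110,120])+(np.array(u)-[400,0])/5
bt=np.array([onz(b,P(u),.217) for u in [(510,135),(496,165),(645,218),(663,187)]])[:,:2]
d=bt[0]+bt[1]-bt[2]-bt[3]; y=np.arctan2(d[1],d[0])
m=np.array([onz(b,P(u),.17) for u in [(552,102),(512,125),(485,163),(478,210),(484,253)]])[:,:2]
c=np.array([.555,.2350]); ma=np.arctan2(*(m-c).T[::-1])
print("bar yaw",y,"centre",bt.mean(0),"marks",ma, "ring vs mean zero",y-np.mean(ma-np.arange(5)*np.pi/9),"vs stop .419",y-.419)
# objective bar axis: bright top-face pixels
g=cv2.GaussianBlur(b["frame"],(0,0),.5).mean(2); r=np.zeros(g.shape,bool)
for v in range(140,170):
  for u in range(125,170):
    q=onz(b,(u,v),.217)[:2]-bt.mean(0); a=y
    l=q@[np.cos(a),np.sin(a)]; t=q@[-np.sin(a),np.cos(a)]
    r[v,u]=-.04<l<.01 and abs(t)<.016 and g[v,u]>110
ys,xs=np.nonzero(r); Q=np.array([onz(b,(u,v),.217)[:2] for u,v in zip(xs,ys)]); 
w=np.linalg.svd(Q-Q.mean(0))[2][0]; print("pca yaw",np.arctan2(*w[::-1])%np.pi,len(xs))
```

```text
bar yaw 1.1257526183041973 centre [0.55501074 0.23530411] marks [0.42410735 0.75241989 1.08597169 1.44335904 1.78763802] ring vs mean zero 0.7251851210180879 vs stop .419 0.7067526183041972
pca yaw 1.1061514545283488 129
```

View pics/f2.png

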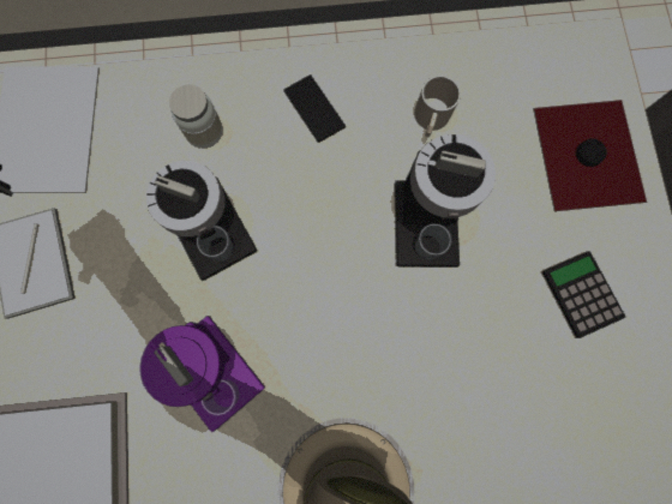

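The bar's yaw measures 1.106–1.126 against a target of about 1.117, so the ring reads 0.69–0.725 rad (target 0.698). The full view shows the taller grinder unchanged and the arm clear.

>>> move_arm --series '[[[0,0,0,0,0,0,1],[0,0,0,0,0,0,1]]]'

```text
t: 9.62
ee_pos: [0.4838, 0.4489, 0.3263]
tcp_rot: [-1.567, 0.003, -0.468]
wrist_force: [0.5, -0.6, -0.0]
grip_width: 0.0855
```

```bash
python3 -c "
from station import manip
print(manip.sign_off())"
```

```text
the job is handed in; nothing more can be done
None
```

I turned the shorter grinder's ring clockwise to its hard stop, backed it off two clicks, let go, moved the arm clear and handed the job in at about 9.6 s.

- **Stop:** the twisting moment rose from about 0 to 1.75 N m at the stop. Contact came out at a bar direction of 0.419 rad, against 0.41 from the scale marks.
- **Back-off:** after letting go, the gripper angle puts the ring at about 0.694 rad, against a target of 0.698.
- **Image checks:** measured from the stop, the last picture gives 0.687 to 0.707 rad. Measured from the scale marks in the same picture it gives 0.725, about 1.5° past the target; I put this down to the accuracy of picking pixels by eye.
- **Other things:** the arm never went near the taller grinder, and its ring looks unchanged in the last picture. No check failed.

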